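Clear down a board assembly station

ROBOT

A 6-joint arm with a two-finger parallel gripper is mounted at the origin on the work surface. World frame = base frame: x ahead of the robot, y to its left, z up, the work surface at z = 0. Lengths are in m, angles in rad, forces in N, time in s.
With the tool pointing down it reaches from about 0.35 to 0.775 m from the base axis. Payload 7.3 kg.
Tool frame: the origin (TCP) lies at the centre of the arm's flange, where the gripper is bolted on; the fingertips stand 178 mm ahead of it and the grasp point (between the pads) lies 159 mm ahead of it (tip_extent is the distance from the TCP to the fingertips, in m); z points along the fingers, y is the line along which they close (so a half turn about z gives the same grasp; the last joint's range is limited). The gripper opens to 92 mm and grips with 3 to 60 N. Pads are 19 mm wide; open, the fingers measure 130 mm over their backs; the gripper's body (75 mm by 190 mm) begins 47 mm behind the grasp point.
Start: joints at [-1.431, 0.342, 1.524, -0, 1.275, -0.146], TCP at [0.148, -0.504, 0.405] pointing down, gripper open.
Joint ranges: [-2.53, 2.53], [-0.77, 2.02], [0.04, 2.7], [-1, 4.14], [0.28, 2.66], [-3.11, 3.11]. Speed limits (rad/s): [2.57, 2.57, 3.14, 3.14, 3.14, 3.14].

INTERFACE

Orientations are given as [roll, pitch, yaw] about the fixed x, y, z axes, in that order (R = Rz(yaw) Ry(pitch) Rx(roll)).
In Python, from cell import * gives the robot as it stands.
- The arm moves only by the tool arm_command, never from a script. Its arguments are lists of equal length, an entry for each row: "xyz": the shift along the world's x, y, z in mm, a list of three; "spin": the turn about the world's z in degrees. In form: {"xyz": [[tx, ty, tz], ...], "spin": [spin, ...]}. A call has 1 to 20 rows; each row shifts and turns the commanded pose from where the row before left it; what a row does not reach is not made up. A row lasts 1/10 s, in which the tool goes at most 50 mm and 8.59 degrees, less where a joint would pass 70% of its speed; a pose out of reach is approached as far as the arm can. A call with a gripper value outside its range is refused whole. "jaw" is the opening, from -1 (shut) to 1 (fully open), set as the call begins (left out, the last holds). The fingers move at their own pace and stop on an object; "squeeze" is the grip in N (left out, the last holds). Time passes only in rows, so rows that do not move let the fingers close. It gives the time, the measured TCP pose, the force, the opening and the grip force at its end, in the units of the state.
- observe(): the state, without advancing time (a new reading comes with each control period).
- read_camera(name): name is "scene" or "side" or "wrist"; returns a dict with "img" (384x512x3 uint8, red, green, blue), "depth" (384x512 float32, m along the optical axis (not along the pixel's ray), 0 where there is no reading), "fx", "fy", "cx", "cy" (pixels), "world_from_camera" (4x4, takes a point from camera to world coordinates). Camera axes: x right, y up, looking along -z (the intrinsics and any distortion apply to the point x, -y, -z); pixel columns grow to the right and rows downward; lengths in m; the calibration is good to about 2 mm. A picture is of the moment at which its call begins.
- hand_in(): hands the job in; it is judged then, once.
The state is a dict: "time": time; "qpos": joint angles; "qvel": joint speeds; "joint_efforts": joint torques, N m; "tool_pos": TCP position; "tool_rot": TCP orientation; "contact_force": force on the tool from outside, world axes, zero at the start; "torque": the same for the moment, N m; "opening": finger opening in m; "grip_force": force on a finger pad.
Only numpy, scipy, OpenCV 4.12 (cv2) and the standard library are available. Lean on these libraries where they do the work, as an engineer would, in place of code of your own. Each camera call takes 0.05 s, during which the arm holds its last target. There are 200 camera calls.

TASK

Clear down this station. Before picking up anything else, lift the finished circuit board straight up off its two locating pins, keeping it level, and stand it on its feet in the middle of the flat transit tray, lengthways. Then put the three left-over parts back into stock, each upright on the clear front floor of the bin that already holds parts of its kind and size; set everything down gently, never drop it.

Things in the scene. Friction and masses are not known exactly. Their poses are not given: they have to be found in the camera images.
- board: Green board 58 (x) x 120 (y) x 3 mm, 0.18 kg, on four 20 mm brass feet at its corners; balanced. Origin: under its middle, level with the feet; y lengthways, z up. Components reach z 52 mm, at least 3 mm inside the long edges. Grip the two long edges at mid-length (across x); below them is free. Starts with feet on the fixture plate, same yaw, two 6.7 mm holes at y +-50 mm over the pins.
- fixture: Fixed aluminium plate 116 (x) x 160 (y) x 12 mm, with two upright 5 mm steel pins at x 0, y +-50 mm, tops 50.5 mm above the origin (board is off them once lifted 20 mm). End blocks 80 x 9 mm, 22 mm tall, at y +-74 mm. Origin: centre of the plate's underside, on the bench; y lengthways.
- tray: Fixed flat black transit tray, 146 (x) x 186 (y) mm outside, rim 9 mm tall and 3 mm thick, floor 3 mm thick. Origin: centre of its underside, on the bench; y lengthways. The board's length goes along y, either way round.
- cap_large: Left-over large capacitor standing on the bench: black can, 46 mm diameter, 54 mm tall plus two 6 mm screw terminals on top, 0.13 kg. Origin: centre of its underside; z up its axis.
- cap_small: Left-over small capacitor standing on the bench: black can, 32 mm diameter, 44 mm tall plus two 6 mm screw terminals on top, 0.06 kg. Origin: centre of its underside; z up its axis.
- heat_sink: Left-over finned aluminium heat sink standing on the bench, 42 (x) x 26 (y) x 48 mm tall, 0.08 kg; grip it across y. Origin: centre of its underside; z up.
- bin_large_caps: Fixed black bin, two large capacitors (60 mm tall) in its rear. 118 mm wide (y), walls and floor 3 mm; rims 20 mm tall in front, 28 sides, 44 back. Origin: underside, below the middle of the clear front floor, which is 72 (x) x 112 (y) mm. x points to the stock, which starts 40 mm from the origin; front wall at x -39, back at 94 mm. Fingers have room either side (y) of a part.
- bin_small_caps: Same kind of bin, same size, origin and axes as bin_large_caps, with three small capacitors (32 mm diameter, 50 mm tall) standing in its rear.
- bin_heat_sinks: Same kind of bin, same size, origin and axes as bin_large_caps, with three finned heat sinks (48 mm tall) standing in its rear. A fourth such bin in the row holds transformers and is not wanted.
Not all that is in view belongs to the job. Leave any red look-alike of the cap_small alone.

How it is judged:
On the way, in this order (a step that is already met when the one before it is completed fails the run):
1. the board has been lifted level, clear of the fixture's pins (z of board in the frame of fixture above 0.035 m and angle between board's own z axis and vertical below 0.15 rad), for 0.1 s.
2. the board stands released in the middle of the transit tray, lengthways (horizontal distance between board and tray below 0.025 m and z of board in the frame of tray below 0.009 m and angle between board's own z axis and vertical below 0.06 rad and angle between the y axis of board and the y axis of tray, either way round below 0.3 rad and linear speed of board below 0.02 m/s and angular speed of board below 0.2 rad/s and contact force between board and the fingers below 0.05 N), for 0.2 s.
At the end, for the whole second after the job is handed in: Board on its feet in the tray, level, middle within 25 mm of the tray's, lengthways within 0.3 rad; large capacitor, small capacitor and heat sink each upright (0.12 rad) on the clear front floor of the bin of their own kind, not on stock or walls; all released and at rest (all of step 2 and x of cap_large in the frame of bin_large_caps between -0.034 and 0.034 m and y of cap_large in the frame of bin_large_caps between -0.05 and 0.05 m and z of cap_large in the frame of bin_large_caps below 0.009 m and angle between each of cap_large, cap_small, heat_sink's own z axis and vertical below 0.12 rad and linear speed of each of cap_large, cap_small, heat_sink below 0.02 m/s and angular speed of each of cap_large, cap_small, heat_sink below 0.2 rad/s and x of cap_small in the frame of bin_small_caps between -0.034 and 0.034 m and y of cap_small in the frame of bin_small_caps between -0.05 and 0.05 m and z of cap_small in the frame of bin_small_caps below 0.009 m and x of heat_sink in the frame of bin_heat_sinks between -0.034 and 0.034 m and y of heat_sink in the frame of bin_heat_sinks between -0.05 and 0.05 m and z of heat_sink in the frame of bin_heat_sinks below 0.009 m); the robot touches nothing.
It fails at once if the board is tipped by more than 0.3 rad (angle between board's own z axis and vertical above 0.3 rad).
It fails at once if a left-over part is picked up (raised 30 mm) while the board is not yet in the tray (height (world z) of any of cap_large, cap_small, heat_sink above 0.03 m and (horizontal distance between board and tray above 0.03 m or z of board in the frame of tray above 0.012 m)).
It fails at once if something is dropped: falls free of the fingers faster than 0.6 m/s (a fall of about 20 mm) ((linear speed of board above 0.6 m/s and contact force between board and the fingers below 0.02 N) or (linear speed of cap_large above 0.6 m/s and contact force between cap_large and the fingers below 0.02 N) or (linear speed of cap_small above 0.6 m/s and contact force between cap_small and the fingers below 0.02 N) or (linear speed of heat_sink above 0.6 m/s and contact force between heat_sink and the fingers below 0.02 N)).
It also fails if it takes over 125 s, if anything falls off the work surface, if the arm or the gripper's body presses on something with over 40 N, if the wrist force passes 120 N, or if a joint passes its speed limit or range.

## Working session

There is one attempt and no reset: what is moved stays moved. The work goes in short steps, Python scripts to look and compute and a tool call to move; the robot and the scene stay as the last step left them, time stands still between calls to the robot, and variables do not carry over. Pictures are saved under pics/ and viewed, at most 14 in all, crops included, and the job is handed in when it is done.

Besides the shell and the picture viewer there is one more tool, called after "Request:" as name([rows], argument=value, ...), one row to a line, values as JSON. arm_command: Moves the arm, as the interface text tells. Its arguments: {"type":"object","properties":{"xyz":{"type":"array","items":{"type":"array","items":{"type":"number"}}},"spin":{"type":"array","items":{"type":"number"}},"jaw":{"type":"number"},"squeeze":{"type":"number"}},"required":["xyz","spin"]}

```bash
mkdir -p pics; cat > h.py <<'E'
from cell import *
import numpy as np, cv2, pickle
def shot(n,f):
    c=read_camera(n); pickle.dump(c,open(f'{f}.pkl','wb')); cv2.imwrite(f'pics/{f}.png',c['img'][:,:,::-1]); return c
def load(f): return pickle.load(open(f'{f}.pkl','rb'))
def cloud(c):
    h,w=c['depth'].shape; u,v=np.meshgrid(np.arange(w),np.arange(h)); d=c['depth']
    p=np.stack([(u-c['cx'])/c['fx']*d,-(v-c['cy'])/c['fy']*d,-d],-1)
    T=c['world_from_camera']; return p@T[:3,:3].T+T[:3,3]
E
python3 - <<'E'
from h import *
for n in('scene','side','wrist'):
    c=shot(n,n+'0'); print(n,c['world_from_camera'].round(3).tolist(),c['fx'],(c['depth']>0).mean(),[k for k in c])
print(observe())
a=[cv2.imread(f'pics/{n}0.png') for n in('scene','side')]
E
```

```text
scene [[0.099, -0.515, 0.851, 1.642], [0.995, 0.071, -0.073, -0.07], [-0.023, 0.854, 0.52, 0.734], [0.0, 0.0, 0.0, 1.0]] 470.59353595344203 0.9962107340494791 ['img', 'depth', 'fx', 'fy', 'cx', 'cy', 'world_from_camera']
side [[-0.914, 0.271, -0.302, 0.249], [-0.405, -0.634, 0.658, 0.669], [-0.013, 0.724, 0.689, 0.726], [0.0, 0.0, 0.0, 1.0]] 356.4993478342992 0.9956258138020834 ['img', 'depth', 'fx', 'fy', 'cx', 'cy', 'world_from_camera']
wrist [[0.281, 0.922, 0.265, 0.219], [-0.96, 0.27, 0.078, -0.482], [0.0, -0.277, 0.961, 0.384], [0.0, 0.0, 0.0, 1.0]] 277.6375594423455 0.9959513346354166 ['img', 'depth', 'fx', 'fy', 'cx', 'cy', 'world_from_camera']
{'time': 0.15, 'qpos': array([-1.43096270e+00,  3.42571417e-01,  1.52474709e+00, -2.10904825e-05,
        1.27536054e+00, -1.45986594e-01]), 'qvel': array([-0.00060118, -0.00336862, -0.00225477, -0.00111855, -0.00178081,
        0.00036591]), 'joint_efforts': array([ 1.82730771e-03, -4.31468189e+01, -2.44353193e+01,  7.18141557e-02,
        5.37523313e-02, -8.61973081e-05]), 'tool_pos': array([ 0.14803514, -0.50361492,  0.40421759]), 'tool_rot': array([-3.14051489e+00, -1.38079727e-04,  2.85826300e-01]), 'contact_force': array([-0.1876014 , -0.54308264,  0.43009093]), 'torque': array([ 0.02407464,  0.03988025, -0.01660188]), 'grip_force': 0.0, 'opening': 0.0922402468228456}
```

View pics/scene0.png

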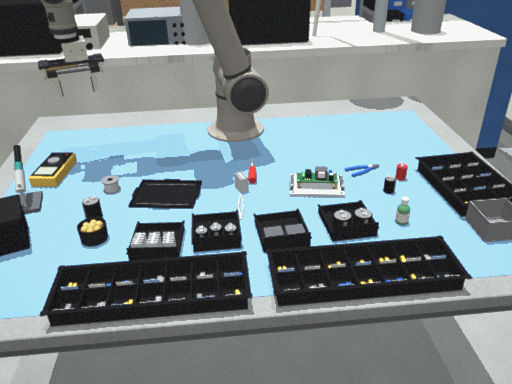

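View pics/side0.png

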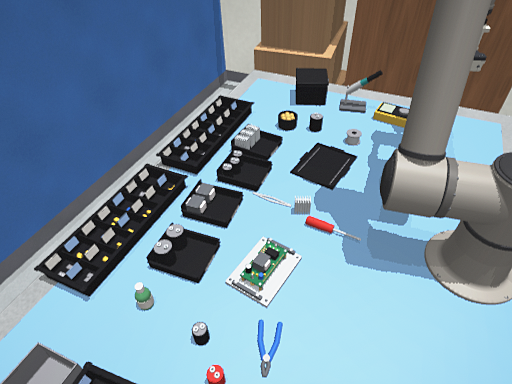

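The scene view shows the board at (317,183), tray (167,193), heat sink (241,182), two black cans at (390,185) and (93,207), and a red look-alike at (401,171). The bins, left to right, hold heat sinks (157,239), small caps (217,230), transformers (283,230) and large caps (347,218). Next I'll project everything top-down and measure it.

```bash
cat > m.py <<'E'
from h import *
S=load('scene0');D=load('side0')
P={'scene':cloud(S),'side':cloud(D)}
# check bench height
for n,p in P.items():
    b=(p[...,0]>.25)&(p[...,0]<.75)&(abs(p[...,1])<.5)&(abs(p[...,2])<.02); print(n,'bench z',np.percentile(p[b][:,2],[5,50,95]).round(4))
# ortho map x .2-.95 , y -.65-.55, 2mm
H=np.zeros((375,600),np.float32)-1; C=np.zeros((375,600,3),np.uint8)
for n,c in(('side',D),('scene',S)):
    p=P[n].reshape(-1,3); col=c['img'].reshape(-1,3)
    i=((p[:,0]-.2)/.002).astype(int); j=((p[:,1]+.65)/.002).astype(int)
    ok=(i>=0)&(i<375)&(j>=0)&(j<600)&(p[:,2]<.2)&(p[:,2]>-.03)
    for k in np.where(ok)[0]:
        if p[k,2]>H[i[k],j[k]]: H[i[k],j[k]]=p[k,2]; C[i[k],j[k]]=col[k]
K=np.ones((5,5)); m=(H<-.5); Cd=cv2.dilate(C,K.astype(np.uint8)); C[m]=Cd[m]
cv2.imwrite('pics/top.png',C[:,:,::-1]); np.save('H.npy',H)
E
python3 m.py
```

```text
scene bench z [-0.0027  0.0004  0.0129]
side bench z [-0.002   0.0003  0.011 ]
```

View pics/top.png

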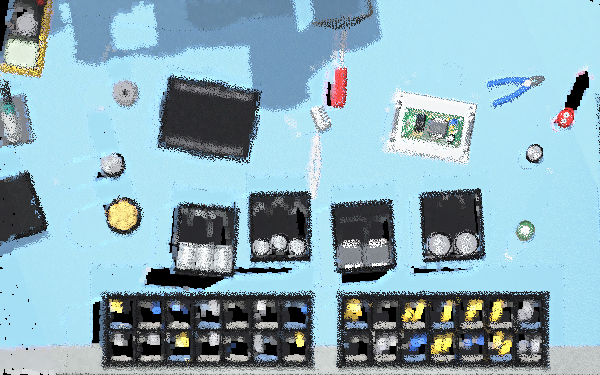

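The top-down map (2 mm/px) shows board+fixture at (432,126), tray (210,118), heat sink (320,118), cans at (534,153) and (112,164), and the bins at (205,238), (280,226), (364,236) and (452,224). Now I'll fit each one.

```bash
cat > m2.py <<'E'
from h import *
pts=[];cols=[]
for f in('scene0','side0'):
    c=load(f); pts.append(cloud(c).reshape(-1,3)); cols.append(c['img'].reshape(-1,3).astype(int))
def sel(i,x0,x1,y0,y1,z0,z1):
    p=pts[i]; k=(p[:,0]>x0)&(p[:,0]<x1)&(p[:,1]>y0)&(p[:,1]<y1)&(p[:,2]>z0)&(p[:,2]<z1); return p[k],cols[i][k]
def rect(p,t=''):
    if len(p)<10: print(t,'few',len(p));return
    # drop sparse outliers
    from scipy.spatial import cKDTree
    q=p[:,:2]; n=cKDTree(q).query_ball_point(q,.006,return_length=True); q=q[n>=max(3,np.median(n)*.3)]
    (cx,cy),(w,h),a=cv2.minAreaRect(q.astype(np.float32)); 
    # angle of long side about z from +y
    B=cv2.boxPoints(((cx,cy),(w,h),a)); e=[B[1]-B[0],B[2]-B[1]]; l=max(e,key=np.linalg.norm); yaw=np.degrees(np.arctan2(-l[0],l[1])); yaw=(yaw+90)%180-90
    print(t,'c',round(cx,4),round(cy,4),'size',round(max(w,h),4),round(min(w,h),4),'yaw(long vs y)',round(yaw,1),'z50/95',np.percentile(p[:,2],[50,95]).round(4),len(p))
R=lambda r,c:(.2+r*.002,-.65+c*.002)
if __name__=='__main__':
  for i,n in((0,'scene'),(1,'side')):
    print('==',n)
    for nm,(r,c) in dict(canA=(153,534),canB=(164,112),hs=(118,320),red=(118,566)).items():
        x,y=R(r,c); p,_=sel(i,x-.045,x+.045,y-.04,y+.04,.015,.09); rect(p,nm)
        zt=np.percentile(p[:,2],97); 
        p,_=sel(i,x-.045,x+.045,y-.04,y+.04,.038,.09); rect(p,nm+' top')
    x,y=R(126,432); p,c=sel(i,x-.11,x+.11,y-.12,y+.12,.006,.018); k=c.min(1)>120; rect(p[k],'plate')
    p,c=sel(i,x-.1,x+.1,y-.1,y+.1,.028,.041); k=(c[:,1]>c[:,0]*1.3)&(c[:,1]>c[:,2]*1.2); rect(p[k],'board')
    x,y=R(118,210); p,c=sel(i,x-.11,x+.11,y-.13,y+.13,.0045,.016); k=c.max(1)<90; rect(p[k],'tray')
    p,c=sel(i,x-.11,x+.11,y-.13,y+.13,.0065,.016); rect(p,'trayrim')
    for nm,(r,c) in dict(bh=(238,205),bs=(226,280),bt=(236,364),bl=(224,452)).items():
        x,y=R(r,c); p,c=sel(i,x-.085,x+.085,y-.075,y+.075,.012,.05); k=c.max(1)<80; rect(p[k],nm)
        p,c=sel(i,x-.085,x+.085,y-.075,y+.075,.047,.07);rect(p,nm+' stock')
E
python3 m2.py
```

```text
== scene
canA c 0.5148 0.4152 size 0.0317 0.0205 yaw(long vs y) -31.3 z50/95 [0.0354 0.0484] 139
canA top c 0.5121 0.418 size 0.0298 0.0253 yaw(long vs y) 21.6 z50/95 [0.0433 0.0497] 62
canB c 0.5422 -0.4197 size 0.0454 0.0275 yaw(long vs y) 23.8 z50/95 [0.0446 0.0573] 328
canB top c 0.5348 -0.423 size 0.042 0.0417 yaw(long vs y) 46.7 z50/95 [0.0533 0.0585] 205
hs c 0.4336 0.0061 size 0.0617 0.0477 yaw(long vs y) 18.6 z50/95 [0.0349 0.0482] 213
hs top c 0.4384 -0.0101 size 0.0489 0.0275 yaw(long vs y) -66.3 z50/95 [0.0458 0.0487] 93
red c 0.4441 0.4791 size 0.0294 0.0231 yaw(long vs y) 5.7 z50/95 [0.0356 0.0476] 126
red top c 0.4411 0.4801 size 0.0288 0.028 yaw(long vs y) -84.6 z50/95 [0.043  0.0489] 55
plate c 0.4584 0.2146 size 0.157 0.1176 yaw(long vs y) -9.7 z50/95 [0.0105 0.0131] 654
board c 0.4583 0.2136 size 0.1157 0.0551 yaw(long vs y) -11.7 z50/95 [0.0339 0.0365] 173
tray c 0.4418 -0.2325 size 0.1969 0.156 yaw(long vs y) -11.9 z50/95 [0.0068 0.0103] 394
trayrim c 0.4391 -0.2315 size 0.1979 0.1621 yaw(long vs y) -11.3 z50/95 [0.0085 0.0109] 272
bh c 0.6816 -0.2376 size 0.1377
[... 1592 characters left out ...]
-0.2304 size 0.1972 0.1584 yaw(long vs y) -9.1 z50/95 [0.0085 0.0105] 267
bh c 0.6775 -0.2352 size 0.1383 0.1251 yaw(long vs y) 85.9 z50/95 [0.0214 0.0325] 297
bh stock c 0.7134 -0.239 size 0.0989 0.0415 yaw(long vs y) -6.0 z50/95 [0.0495 0.0521] 148
bs c 0.6515 -0.0895 size 0.136 0.1257 yaw(long vs y) -88.4 z50/95 [0.0259 0.0446] 657
bs stock c 0.6875 -0.0864 size 0.0864 0.037 yaw(long vs y) 1.3 z50/95 [0.0488 0.0533] 85
bt c 0.6701 0.0777 size 0.1369 0.1271 yaw(long vs y) -85.7 z50/95 [0.0255 0.0416] 615
bt stock few 0
bl c 0.6486 0.2544 size 0.1366 0.1249 yaw(long vs y) -86.3 z50/95 [0.026  0.0451] 959
bl stock c 0.687 0.2578 size 0.0988 0.046 yaw(long vs y) 2.8 z50/95 [0.0565 0.062 ] 510
```

The 32 mm can at top-map (534,153) is cap_small and is 50 mm tall. The 45 mm can at (112,164) is cap_large and is 60 mm tall. The board's yaw is about −9.5°, nearly the same as the tray's. I'll move above the board and look from the wrist camera.

Request:
arm_command([
  [30,20,0],
  [30,20,0],
  [30,20,0],
  [30,20,0],
  [30,20,0],
  [30,20,0],
  [30,20,0],
  [30,20,0],
  [5,43,0],
  [5,43,0],
  [5,43,0],
  [5,43,0],
  [5,43,0],
  [5,43,0],
  [5,43,0],
  [5,43,0],
], spin=[4,4,4,4,4,4,4,4,4,4,4,4,4,4,4,4], jaw=1)

```text
time: 1.75
tool_pos: [0.4278, 0.002, 0.4047]
tool_rot: [3.141, 0.0, 1.405]
contact_force: [1.6, -0.4, 0.2]
opening: 0.092
grip_force: 0.0
```

Request:
arm_command([
  [5,43,0],
  [5,43,0],
  [5,43,0],
  [5,43,0],
  [5,43,0],
  [0,0,0],
  [0,0,0],
], spin=[0,0,0,0,0,0,0])

```text
time: 2.45
tool_pos: [0.4527, 0.2161, 0.4042]
tool_rot: [-3.141, 0.001, 1.405]
contact_force: [0.5, -1.0, -0.2]
opening: 0.092
grip_force: 0.0
```

```bash
cat > w.py <<'E'
from m2 import *
import sys
def wr(f):
    c=shot('wrist',f); pts.append(cloud(c).reshape(-1,3)); cols.append(c['img'].reshape(-1,3).astype(int)); return c
def tcp():
    o=observe(); return o['tool_pos'].round(4), np.degrees(o['tool_rot']).round(2)
E
python3 - <<'E'
from w import *
wr('w1'); print(tcp())
i=2; x,y=.456,.215
p,c=sel(i,x-.11,x+.11,y-.12,y+.12,.006,.018); k=c.min(1)>120; rect(p[k],'plate')
p,c=sel(i,x-.1,x+.1,y-.1,y+.1,.028,.041); k=(c[:,1]>c[:,0]*1.3)&(c[:,1]>c[:,2]*1.2); rect(p[k],'board')
p,c=sel(i,x-.1,x+.1,y-.1,y+.1,.028,.041); rect(p,'boardall')
E
```

```text
(array([0.4528, 0.2152, 0.4043]), array([-1.7996e+02,  5.0000e-02,  8.0420e+01]))
plate c 0.4531 0.2144 size 0.1582 0.1162 yaw(long vs y) -9.6 z50/95 [0.0126 0.0138] 4690
board c 0.4524 0.2143 size 0.1184 0.0566 yaw(long vs y) -9.5 z50/95 [0.0356 0.0368] 1748
boardall c 0.4529 0.2134 size 0.1199 0.0581 yaw(long vs y) -9.6 z50/95 [0.0357 0.0379] 2496
```

View pics/w1.png

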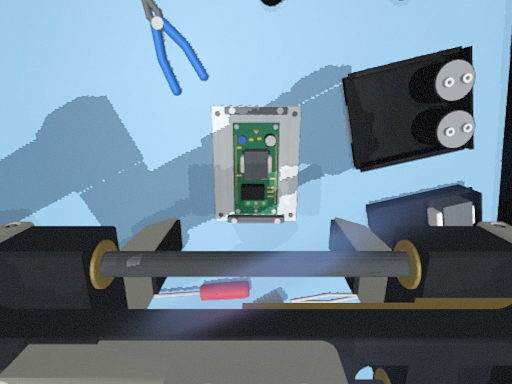

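The board is directly below the TCP, centred at (0.453,0.214) with yaw −9.6° and size 120×58, and its top is at about 35 mm, all as expected. In the image it is at (256,170). Descend and grip.

Request:
arm_command([
  [0,-1,-20],
  [0,0,-20],
  [0,0,-20],
  [0,0,-20],
  [0,0,-20],
  [0,0,-20],
  [0,0,-20],
  [0,0,-20],
  [0,0,-8],
  [0,0,-8],
  [0,0,-8],
  [0,0,-8],
  [0,0,-8],
  [0,0,-8],
  [0,0,0],
  [0,0,0],
], spin=[0,0,0,0,0,0,0,0,0,0,0,0,0,0,0,0])

```text
time: 4.1
tool_pos: [0.453, 0.2144, 0.1966]
tool_rot: [-3.141, 0.0, 1.403]
contact_force: [-0.5, -0.7, 0.8]
opening: 0.092
grip_force: 0.0
```

Request:
arm_command([
  [0,0,0],
  [0,0,0],
  [0,0,0],
  [0,0,0],
  [0,0,0],
  [0,0,0],
  [0,0,0],
  [0,0,0],
  [0,0,0],
  [0,0,0],
], spin=[0,0,0,0,0,0,0,0,0,0], jaw=0.1, squeeze=15)

```text
time: 5.1
tool_pos: [0.453, 0.2143, 0.1968]
tool_rot: [3.141, -0.0, 1.403]
contact_force: [0.3, 1.1, 1.5]
opening: 0.0577
grip_force: 15.0
```

Request:
arm_command([
  [0,0,2],
  [0,0,4],
  [0,0,6],
  [0,0,8],
  [0,0,8],
  [0,0,8],
  [0,0,8],
  [0,0,8],
  [0,0,8],
  [0,0,10],
  [0,0,10],
  [0,0,10],
  [0,0,10],
  [0,0,10],
  [0,0,5],
  [0,0,0],
  [0,0,0],
  [0,0,0],
], spin=[0,0,0,0,0,0,0,0,0,0,0,0,0,0,0,0,0,0], squeeze=25)

```text
time: 6.9
tool_pos: [0.4529, 0.2142, 0.3112]
tool_rot: [-3.141, 0.0, 1.403]
contact_force: [0.8, -0.5, -2.0]
opening: 0.0569
grip_force: 25.0
```

```bash
python3 - <<'E'
from w import *
i=2
wr('w2'); print(tcp(),observe()['opening'],observe()['contact_force'])
shot('side','side1')
T,Ry=tcp(); x,y=T[:2]
p,c=sel(i,x-.1,x+.1,y-.1,y+.1,.13,.165); k=(c[:,1]>c[:,0]*1.3)&(c[:,1]>c[:,2]*1.2); rect(p[k],'board')
q=p[k]; A=np.c_[q[:,:2],np.ones(len(q))]; print('slope',np.linalg.lstsq(A,q[:,2],rcond=None)[0])
E
```

```text
(array([0.4529, 0.2142, 0.3112]), array([-1.7995e+02,  3.0000e-02,  8.0370e+01])) 0.05690892632286313 [ 0.26621774 -0.52567695 -2.23760012]
board c 0.4539 0.2268 size 0.0955 0.0593 yaw(long vs y) -9.8 z50/95 [0.1498 0.1508] 5885
slope [ 0.00041107 -0.00386967  0.15056572]
```

The board came up level with zero slope. Carry it to the tray.

Request:
arm_command([
  [0,-5,0],
  [0,-12,0],
  [0,-20,0],
  [-1,-27,0],
  [-1,-29,0],
  [-1,-29,0],
  [-1,-29,0],
  [-1,-29,0],
  [-1,-29,0],
  [-1,-29,0],
  [-1,-29,0],
  [-1,-29,0],
  [-1,-29,0],
  [-1,-29,0],
  [-1,-29,0],
  [-1,-25,0],
  [-1,-20,0],
  [-1,-12,0],
  [-1,-5,0],
  [0,0,0],
], spin=[0,0,0,0,0,0,0,0,0,0,0,0,0,0,0,0,0,0,0,0])

```text
time: 9.0
tool_pos: [0.4367, -0.231, 0.3116]
tool_rot: [-3.141, -0.0, 1.402]
contact_force: [0.3, -0.4, -1.4]
opening: 0.057
grip_force: 25.0
```

```bash
python3 - <<'E'
from w import *
i=2
wr('w3'); print(tcp(),observe()['opening'])
shot('side','side1');shot('scene','scene1')
p,c=sel(i,.3,.58,-.37,-.08,.004,.02);k=c.max(1)<90; rect(p[k],'tray w');print(p[k].min(0),p[k].max(0))
E
```

```text
(array([ 0.4368, -0.2304,  0.3117]), array([-1.7998e+02, -3.0000e-02,  8.0360e+01])) 0.05744188114944365
tray w c 0.4418 -0.2044 size 0.1569 0.1409 yaw(long vs y) 80.3 z50/95 [0.0086 0.0106] 4316
[ 0.35657773 -0.28686017  0.0040004 ] [ 0.52357806 -0.1291322   0.01185108]
```

View pics/w3.png

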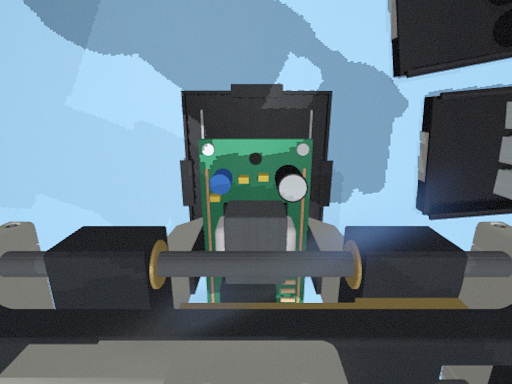

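The board at (255,220) sits square over the tray, which is centred laterally. Tray centre from the wrist view is (0.437,−0.230), yaw −9.7°. Lower it.

Request:
arm_command([
  [1,0,-8],
  [0,0,-12],
  [0,0,-15],
  [0,0,-15],
  [0,0,-15],
  [0,0,-15],
  [0,0,-12],
  [0,0,-10],
  [0,0,-7],
  [0,0,-5],
  [0,0,-3],
  [0,0,-2],
  [0,0,-2],
  [0,0,0],
  [0,0,0],
], spin=[0,0,0,0,0,0,0,0,0,0,0,0,0,0,0])

```text
time: 10.65
tool_pos: [0.4381, -0.2307, 0.1909]
tool_rot: [3.141, 0.0, 1.403]
contact_force: [0.7, 0.1, -1.2]
opening: 0.0573
grip_force: 25.0
```

Request:
arm_command([
  [0,0,-1],
  [0,0,-1],
  [0,0,-1],
  [0,0,-0.5],
  [0,0,0],
], spin=[0,0,0,0,0])

```text
time: 11.15
tool_pos: [0.4381, -0.2307, 0.1878]
tool_rot: [3.141, 0.0, 1.403]
contact_force: [-1.9, 0.8, 5.0]
opening: 0.057
grip_force: 25.0
```

The feet are on the floor: the force went from −1.2 N to +5 N. Release and rise.

Request:
arm_command([
  [0,0,0],
  [0,0,0],
  [0,0,0],
  [0,0,0],
  [0,0,0],
  [0,0,0],
  [0,0,0],
], spin=[0,0,0,0,0,0,0], jaw=0.7)

```text
time: 11.85
tool_pos: [0.438, -0.2307, 0.1872]
tool_rot: [3.142, 0.0, 1.403]
contact_force: [0.2, 0.5, -0.4]
opening: 0.0781
grip_force: 0.0
```

Request:
arm_command([
  [0,0,5],
  [0,0,10],
  [0,0,20],
  [0,0,30],
  [0,0,35],
  [0,0,35],
  [0,0,35],
  [0,0,20],
  [0,0,0],
  [0,0,0],
], spin=[0,0,0,0,0,0,0,0,0,0])

```text
time: 12.85
tool_pos: [0.4377, -0.2305, 0.3777]
tool_rot: [3.141, 0.0, 1.403]
contact_force: [-0.3, -0.0, -0.7]
opening: 0.0779
grip_force: 0.0
```

```bash
python3 - <<'E'
from w import *
i=2
wr('w4'); print(tcp(),observe()['opening'])
p,c=sel(i,.3,.58,-.37,-.08,.004,.02);k=c.max(1)<90; rect(p[k],'tray w')
p,c=sel(i,.3,.58,-.37,-.08,.018,.032);k=(c[:,1]>c[:,0]*1.3)&(c[:,1]>c[:,2]*1.2); rect(p[k],'board')
E
```

```text
(array([ 0.4377, -0.2304,  0.3768]), array([-1.7996e+02, -2.0000e-02,  8.0380e+01])) 0.0778204053205941
tray w c 0.4371 -0.2317 size 0.1958 0.1567 yaw(long vs y) -10.6 z50/95 [0.005  0.0106] 4794
board c 0.4382 -0.2312 size 0.1203 0.058 yaw(long vs y) -9.5 z50/95 [0.0266 0.0279] 2117
```

The board is in the tray, within 1 mm of centre at −9.5°. Before reaching for the cans, I'll check an enlarged crop of the candidates: can B at scene (93,207), can A at (390,185), red can at (401,171).

```bash
python3 - <<'E'
from h import *
I=cv2.imread('pics/scene0.png')
a=I[180:240,60:130];b=I[150:210,370:440];c=I[150:210,210:280]
cv2.imwrite('pics/crop.png',cv2.resize(np.hstack([a,b,c]),None,fx=3.8,fy=3.8,interpolation=cv2.INTER_CUBIC))
E
```

```text
(no output)
```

View pics/crop.png

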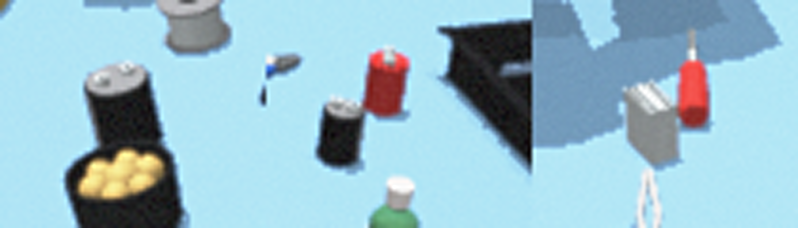

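Request:
arm_command([
  [9,-19,0],
  [9,-19,0],
  [9,-19,0],
  [9,-19,0],
  [9,-19,0],
  [9,-19,0],
  [9,-19,0],
  [9,-19,0],
  [9,-19,0],
  [9,-19,0],
  [0,0,0],
  [0,0,0],
], spin=[-7,-7,-7,-7,-7,-7,-7,-7,-7,-7,-7,0], jaw=1)

```text
time: 14.1
tool_pos: [0.5279, -0.4212, 0.3748]
tool_rot: [-3.139, 0.003, 0.057]
contact_force: [0.3, 0.1, -0.2]
opening: 0.0917
grip_force: 0.0
```

```bash
python3 - <<'E'
from w import *
i=2
c=wr('w5'); print(tcp(),observe()['opening'])
x,y=.5285,-.4195
p,c=sel(i,x-.06,x+.06,y-.06,y+.06,.045,.075); rect(p,'cap')
q=p[(p[:,2]>.049)&(p[:,2]<.057)]; 
(cc,r)=cv2.minEnclosingCircle(q[:,:2].astype(np.float32)); print(cc,r)
p,c=sel(i,.4,.65,-.65,-.2,.02,.075); rect(p,'all')
E
```

```text
(array([ 0.5279, -0.4207,  0.3753]), array([-1.7985e+02,  1.3000e-01,  3.5100e+00])) 0.09151177543808711
cap c 0.5284 -0.4254 size 0.0451 0.0449 yaw(long vs y) 1.9 z50/95 [0.0551 0.0604] 1305
(0.5284383296966553, -0.42580631375312805) 0.02302270382642746
all c 0.5526 -0.4023 size 0.4236 0.2174 yaw(long vs y) 6.5 z50/95 [0.0442 0.0677] 9021
```

View pics/w5.png

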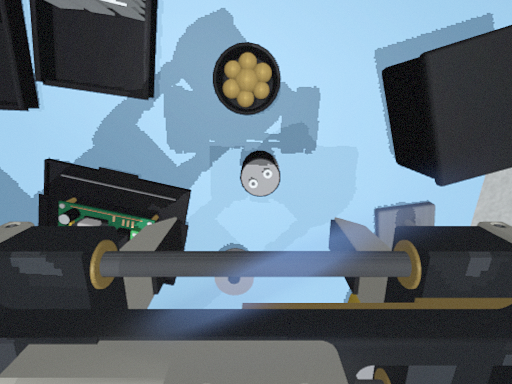

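The crop confirms it: the left can is tall, wide and black (cap_large); the middle pair is the small black cap with the red look-alike; on the right is the heat sink by the screwdriver. In the wrist view the large cap is at (260,175), measured diameter 46 mm, top 54–60 mm, centre (0.528,−0.4257).

Request:
arm_command([
  [0,-5,-10],
  [0,0,-20],
  [0,0,-20],
  [0,0,-20],
  [0,0,-20],
  [0,0,-20],
  [0,0,-20],
  [0,0,-20],
  [0,0,-15],
  [0,0,-10],
  [0,0,-9],
  [0,0,0],
  [0,0,0],
], spin=[0,0,0,0,0,0,0,0,0,0,0,0,0])

```text
time: 15.45
tool_pos: [0.5282, -0.4259, 0.1937]
tool_rot: [3.141, -0.001, 0.059]
contact_force: [1.1, 0.0, 0.8]
opening: 0.0916
grip_force: 0.0
```

Request:
arm_command([
  [0,0,0],
  [0,0,0],
  [0,0,0],
  [0,0,0],
  [0,0,0],
  [0,0,0],
  [0,0,0],
  [0,0,0],
  [0,0,0],
  [0,0,0],
], spin=[0,0,0,0,0,0,0,0,0,0], jaw=-0.2, squeeze=20)

```text
time: 16.45
tool_pos: [0.528, -0.4257, 0.1933]
tool_rot: [3.141, 0.0, 0.059]
contact_force: [0.1, -0.3, 1.0]
opening: 0.0453
grip_force: 20.0
```

Request:
arm_command([
  [0,0,3],
  [0,0,8],
  [0,0,15],
  [0,0,20],
  [0,0,25],
  [0,0,25],
  [0,0,25],
  [0,0,15],
  [0,0,4],
  [0,0,0],
], spin=[0,0,0,0,0,0,0,0,0,0])

```text
time: 17.45
tool_pos: [0.528, -0.4256, 0.3345]
tool_rot: [3.14, -0.001, 0.059]
contact_force: [-0.5, 0.3, -1.2]
opening: 0.0455
grip_force: 20.0
```

Request:
arm_command([
  [2,10,0],
  [5,20,0],
  [5,30,0],
  [5,40,0],
  [5,40,0],
  [5,40,0],
  [5,40,0],
  [5,40,0],
  [5,40,0],
  [5,40,0],
  [5,40,0],
  [5,40,0],
  [5,40,0],
  [5,40,0],
  [5,40,0],
  [5,40,0],
  [5,38,0],
  [5,30,0],
  [5,20,0],
  [2,10,0],
], spin=[0,0,0,0,0,0,0,0,0,0,0,0,0,0,0,0,0,0,0,0])

```text
time: 19.45
tool_pos: [0.6207, 0.2556, 0.3322]
tool_rot: [-3.141, 0.002, 0.062]
contact_force: [-0.0, 0.1, -1.7]
opening: 0.0459
grip_force: 20.0
```

Request:
arm_command([
  [0,0,0],
  [0,0,0],
  [0,0,0],
], spin=[0,0,0])

```text
time: 19.75
tool_pos: [0.6219, 0.2512, 0.3332]
tool_rot: [3.141, 0.001, 0.058]
contact_force: [0.5, 0.5, -1.3]
opening: 0.0456
grip_force: 20.0
```

```bash
cat > binm.py <<'E'
from w import *
def binm(f,x,y,zs):
    i=2; c=wr(f); print(tcp(),observe()['opening'])
    # x,y: bin centre guess
    p,c=sel(i,x-.09,x+.09,y-.08,y+.08,.012,.05); rect(p[c.max(1)<80],'bin black')
    p,c=sel(i,x-.09,x+.09,y-.08,y+.08,zs,.075); rect(p,'stock')
    for a,b,t in((.02,.034,'side rims'),(.038,.047,'back')):
        p,c=sel(i,x-.09,x+.09,y-.08,y+.08,a,b); k=c.max(1)<80; rect(p[k],t)
E
python3 - <<'E'
from binm import *
binm('w6',.65,.254,.05)
E
```

```text
(array([0.622 , 0.2512, 0.3333]), array([1.7998e+02, 2.0000e-02, 3.2900e+00])) 0.04592790802784561
bin black c 0.6487 0.2537 size 0.1352 0.1231 yaw(long vs y) -86.3 z50/95 [0.0281 0.0447] 2779
stock c 0.6873 0.2556 size 0.0992 0.0457 yaw(long vs y) 3.0 z50/95 [0.0581 0.0634] 4141
side rims c 0.6475 0.2536 size 0.1328 0.1231 yaw(long vs y) -86.3 z50/95 [0.028  0.0297] 1863
back c 0.7128 0.2581 size 0.1164 0.0067 yaw(long vs y) 3.7 z50/95 [0.0444 0.0456] 436
```

View pics/w6.png

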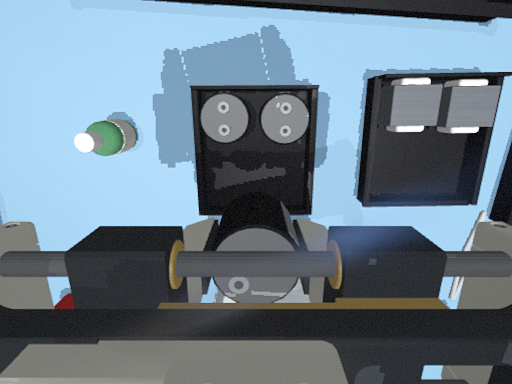

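The bin with two large caps is at (255,150) in the view and the held cap at (258,255) is aligned with it. Bin origin is about (0.620,0.252). Lower.

Request:
arm_command([
  [-3,1,-8],
  [0,0,-15],
  [0,0,-20],
  [0,0,-20],
  [0,0,-20],
  [0,0,-18],
  [0,0,-12],
  [0,0,-8],
  [0,0,-6],
  [0,0,-3],
  [0,0,-2],
  [0,0,-2],
  [0,0,0],
  [0,0,0],
], spin=[0,0,0,0,0,0,0,0,0,0,0,0,0,0])

```text
time: 21.2
tool_pos: [0.6191, 0.2534, 0.1996]
tool_rot: [-3.142, -0.001, 0.059]
contact_force: [0.6, 0.8, -0.9]
opening: 0.0458
grip_force: 20.0
```

Request:
arm_command([
  [0,0,-1],
  [0,0,-1],
  [0,0,-0.5],
  [0,0,0],
], spin=[0,0,0,0])

```text
time: 21.6
tool_pos: [0.619, 0.2533, 0.1966]
tool_rot: [3.141, 0.0, 0.059]
contact_force: [0.8, 0.2, -1.5]
opening: 0.0457
grip_force: 20.0
```

Request:
arm_command([
  [0,0,-0.5],
  [0,0,-0.5],
  [0,0,0],
], spin=[0,0,0])

```text
time: 21.9
tool_pos: [0.619, 0.2533, 0.1962]
tool_rot: [3.142, -0.0, 0.059]
contact_force: [-1.4, -0.6, 3.8]
opening: 0.0454
grip_force: 20.0
```

Contact. Release, rise, and go above the small cap.

Request:
arm_command([
  [0,0,0],
  [0,0,0],
  [0,0,0],
  [0,0,0],
  [0,0,0],
  [0,0,0],
], spin=[0,0,0,0,0,0], jaw=0.22)

```text
time: 22.5
tool_pos: [0.619, 0.2533, 0.1957]
tool_rot: [3.141, 0.0, 0.059]
contact_force: [0.7, -0.5, -0.2]
opening: 0.0562
grip_force: 0.0
```

Request:
arm_command([
  [0,0,5],
  [0,0,10],
  [0,0,20],
  [0,0,30],
  [0,0,35],
  [0,0,35],
  [0,0,25],
  [0,0,5],
  [0,0,0],
], spin=[0,0,0,0,0,0,0,0,0])

```text
time: 23.4
tool_pos: [0.6189, 0.2533, 0.362]
tool_rot: [-3.141, -0.002, 0.059]
contact_force: [-0.5, -0.7, -1.1]
opening: 0.0565
grip_force: 0.0
```

```bash
python3 - <<'E'
from binm import *
wr('w7'); print(tcp())
p,c=sel(2,.59,.655,.21,.30,.048,.075); rect(p,'placed cap'); p=p[p[:,2]<.059]; print(cv2.minEnclosingCircle(p[:,:2].astype(np.float32)))
E
```

```text
(array([0.6188, 0.2532, 0.3602]), array([1.7999e+02, 4.0000e-02, 3.3800e+00]))
placed cap c 0.6193 0.2533 size 0.045 0.044 yaw(long vs y) -87.1 z50/95 [0.0582 0.0634] 1425
((0.619544506072998, 0.2530049979686737), 0.023238835856318474)
```

Request:
arm_command([
  [-12,18,0],
  [-12,18,0],
  [-12,18,0],
  [-12,18,0],
  [-12,18,0],
  [-12,18,0],
  [-12,18,0],
  [-12,18,0],
  [-12,18,0],
  [-7,5,0],
  [0,0,0],
  [0,0,0],
], spin=[0,0,0,0,0,0,0,0,0,0,0,0], jaw=0.4)

```text
time: 24.65
tool_pos: [0.5043, 0.4197, 0.36]
tool_rot: [3.14, 0.001, 0.059]
contact_force: [0.7, 0.5, -0.1]
opening: 0.0644
grip_force: 0.0
```

```bash
python3 - <<'E'
from binm import *
wr('w8'); print(tcp(),observe()['opening'])
x,y=.504,.42
p,c=sel(2,x-.045,x+.045,y-.045,y+.045,.038,.07); rect(p,'cap'); print('maxcol',np.median(c,0))
p=p[p[:,2]<.048]; print(cv2.minEnclosingCircle(p[:,:2].astype(np.float32)))
E
```

```text
(array([0.5046, 0.4195, 0.3602]), array([1.7995e+02, 3.0000e-02, 3.3300e+00])) 0.06390323734931595
cap c 0.5053 0.4188 size 0.0311 0.0309 yaw(long vs y) -85.7 z50/95 [0.0452 0.0509] 647
maxcol [172. 174. 179.]
((0.5051884651184082, 0.4191218912601471), 0.016147950664162636)
```

View pics/w8.png

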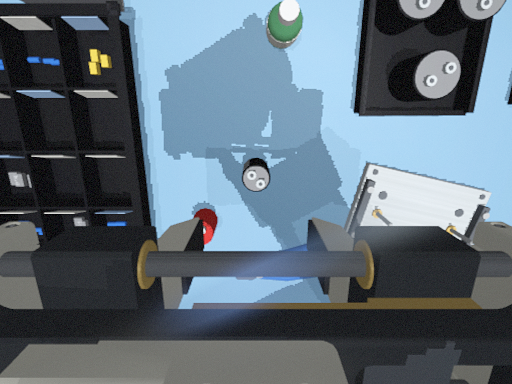

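The large cap stands upright on the bin floor at (0.619,0.253). The small black cap is at (256,175), centre (0.505,0.419), diameter 32 mm, top 45–51 mm. The red look-alike at (205,228) is clear of the fingers. Pick.

Request:
arm_command([
  [0,0,-10],
  [0,0,-20],
  [0,0,-20],
  [0,0,-20],
  [0,0,-20],
  [0,0,-20],
  [0,0,-20],
  [0,0,-18],
  [0,0,-12],
  [0,0,-8],
  [0,0,-4],
  [0,0,0],
  [0,0,0],
], spin=[0,0,0,0,0,0,0,0,0,0,0,0,0])

```text
time: 26.0
tool_pos: [0.5043, 0.4204, 0.1895]
tool_rot: [-3.141, -0.001, 0.059]
contact_force: [-0.3, -0.6, -0.3]
opening: 0.0643
grip_force: 0.0
```

Request:
arm_command([
  [0,0,0],
  [0,0,0],
  [0,0,0],
  [0,0,0],
  [0,0,0],
  [0,0,0],
  [0,0,0],
  [0,0,0],
  [0,0,0],
  [0,0,0],
], spin=[0,0,0,0,0,0,0,0,0,0], jaw=-0.5, squeeze=15)

```text
time: 27.0
tool_pos: [0.5041, 0.4203, 0.1889]
tool_rot: [3.142, -0.0, 0.059]
contact_force: [-0.8, -1.1, 2.1]
opening: 0.0318
grip_force: 15.0
```

Request:
arm_command([
  [0,0,3],
  [0,0,8],
  [0,0,15],
  [0,0,20],
  [0,0,25],
  [0,0,25],
  [0,0,25],
  [0,0,15],
  [0,0,4],
  [0,0,0],
], spin=[0,0,0,0,0,0,0,0,0,0])

```text
time: 28.0
tool_pos: [0.504, 0.4203, 0.33]
tool_rot: [-3.141, -0.002, 0.059]
contact_force: [-0.4, -0.1, -1.0]
opening: 0.0313
grip_force: 15.0
```

Request:
arm_command([
  [6,-10,0],
  [6,-20,0],
  [6,-30,0],
  [6,-31,0],
  [6,-31,0],
  [6,-31,0],
  [6,-31,0],
  [6,-31,0],
  [6,-31,0],
  [6,-31,0],
  [6,-31,0],
  [6,-31,0],
  [6,-31,0],
  [6,-31,0],
  [6,-31,0],
  [6,-31,0],
  [6,-28,0],
  [6,-15,0],
  [6,-5,0],
  [4,0,0],
], spin=[0,-1,-1,0,0,0,0,0,0,0,0,0,0,0,0,0,0,0,0,0])

```text
time: 30.0
tool_pos: [0.6224, -0.091, 0.3282]
tool_rot: [-3.141, 0.001, 0.023]
contact_force: [-0.1, 0.4, -1.0]
opening: 0.0313
grip_force: 15.0
```

Request:
arm_command([
  [0,0,0],
  [0,0,0],
], spin=[0,0])

```text
time: 30.2
tool_pos: [0.622, -0.0894, 0.3286]
tool_rot: [-3.141, 0.001, 0.026]
contact_force: [-0.4, -0.4, 0.8]
opening: 0.0315
grip_force: 15.0
```

```bash
python3 - <<'E'
from binm import *
binm('w9',.652,-.09,.047)
E
```

```text
(array([ 0.6219, -0.0895,  0.3287]), array([-1.7999e+02,  2.0000e-02,  1.4700e+00])) 0.03185019371238935
bin black c 0.6508 -0.0908 size 0.1348 0.1232 yaw(long vs y) -89.0 z50/95 [0.0283 0.0471] 3657
stock c 0.6886 -0.0906 size 0.1021 0.0377 yaw(long vs y) 0.8 z50/95 [0.0484 0.0541] 2520
side rims c 0.6498 -0.0907 size 0.1328 0.1231 yaw(long vs y) -89.1 z50/95 [0.028  0.0298] 2091
back c 0.699 -0.0899 size 0.1163 0.0385 yaw(long vs y) 1.4 z50/95 [0.0447 0.0468] 740
```

View pics/w9.png

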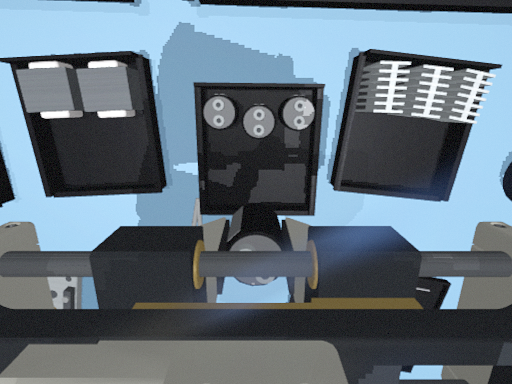

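The bin with three small caps is at (258,150), origin about (0.623,−0.091), and the held cap is above it. Lower.

Request:
arm_command([
  [0,-1,-8],
  [0,0,-15],
  [0,0,-20],
  [0,0,-20],
  [0,0,-20],
  [0,0,-18],
  [0,0,-12],
  [0,0,-8],
  [0,0,-6],
  [0,0,-3],
  [0,0,-2],
  [0,0,-2],
  [0,0,-1],
  [0,0,0],
  [0,0,0],
], spin=[0,0,0,0,0,0,0,0,0,0,0,0,0,0,0])

```text
time: 31.75
tool_pos: [0.6221, -0.0917, 0.1939]
tool_rot: [3.141, -0.0, 0.024]
contact_force: [-0.3, 0.8, -1.0]
opening: 0.0317
grip_force: 15.0
```

Request:
arm_command([
  [0,0,-0.5],
  [0,0,-0.5],
  [0,0,0],
], spin=[0,0,0])

```text
time: 32.05
tool_pos: [0.622, -0.0917, 0.1927]
tool_rot: [3.142, 0.0, 0.024]
contact_force: [-0.9, 0.7, -0.3]
opening: 0.0318
grip_force: 15.0
```

Request:
arm_command([
  [0,0,-0.5],
  [0,0,-0.5],
  [0,0,-0.5],
  [0,0,0],
], spin=[0,0,0,0])

```text
time: 32.45
tool_pos: [0.622, -0.0917, 0.1918]
tool_rot: [3.141, -0.0, 0.024]
contact_force: [-1.6, 0.9, 4.2]
opening: 0.0316
grip_force: 15.0
```

Contact. Release, rise, and go above the heat sink.

Request:
arm_command([
  [0,0,0],
  [0,0,0],
  [0,0,0],
  [0,0,0],
  [0,0,0],
  [0,0,0],
], spin=[0,0,0,0,0,0], jaw=-0.05)

```text
time: 33.05
tool_pos: [0.622, -0.0917, 0.1912]
tool_rot: [3.142, 0.0, 0.024]
contact_force: [-0.7, -0.6, 0.4]
opening: 0.0435
grip_force: 0.0
```

Request:
arm_command([
  [0,0,5],
  [0,0,10],
  [0,0,20],
  [0,0,30],
  [0,0,35],
  [0,0,35],
  [0,0,25],
  [0,0,5],
  [0,0,0],
], spin=[0,0,0,0,0,0,0,0,0])

```text
time: 33.95
tool_pos: [0.6219, -0.0916, 0.3575]
tool_rot: [3.141, -0.002, 0.024]
contact_force: [-0.6, 0.6, 0.0]
opening: 0.0439
grip_force: 0.0
```

```bash
python3 - <<'E'
from binm import *
wr('w10'); print(tcp())
p,c=sel(2,.595,.65,-.13,-.05,.042,.075); rect(p,'placed cap'); p=p[p[:,2]<.05]; print(cv2.minEnclosingCircle(p[:,:2].astype(np.float32)))
E
```

```text
(array([ 0.6217, -0.0916,  0.356 ]), array([-1.80e+02,  2.00e-02,  1.37e+00]))
placed cap c 0.6231 -0.0913 size 0.0311 0.0305 yaw(long vs y) -88.2 z50/95 [0.0482 0.0542] 663
((0.6232337951660156, -0.09146343171596527), 0.01604623533785343)
```

Request:
arm_command([
  [-19,8,0],
  [-19,8,0],
  [-19,9,0],
  [-19,8,0],
  [-19,9,0],
  [-19,8,0],
  [-19,9,0],
  [-19,8,0],
  [-19,9,0],
  [-15,9,0],
  [0,0,0],
  [0,0,0],
], spin=[3,3,3,3,3,3,3,0,0,0,0,0], jaw=0.3)

```text
time: 35.2
tool_pos: [0.4362, -0.0067, 0.3556]
tool_rot: [-3.141, 0.001, 0.391]
contact_force: [1.3, -0.2, -0.7]
opening: 0.06
grip_force: 0.0
```

```bash
python3 - <<'E'
from binm import *
wr('w11'); print(tcp(),observe()['opening'])
x,y=.436,-.007
p,c=sel(2,x-.045,x+.045,y-.045,y+.045,.038,.07); rect(p,'hs')
p,c=sel(2,x-.045,x+.045,y-.045,y+.045,.044,.055); rect(p,'hs top')
E
```

```text
(array([ 0.4365, -0.0069,  0.3557]), array([-1.7999e+02,  3.0000e-02,  2.2380e+01])) 0.05983125566567923
hs c 0.4358 -0.0096 size 0.0418 0.026 yaw(long vs y) -67.3 z50/95 [0.0479 0.0494] 789
hs top c 0.4359 -0.0097 size 0.0419 0.0258 yaw(long vs y) -68.1 z50/95 [0.0483 0.0495] 602
```

View pics/w11.png

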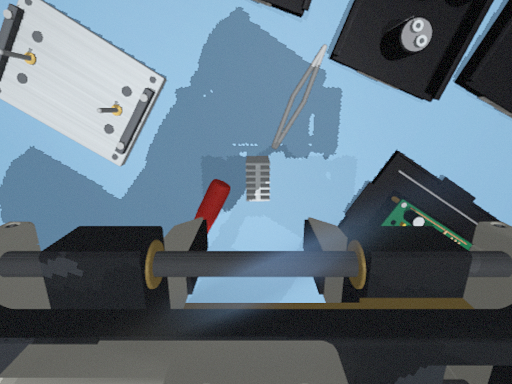

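The small cap is upright at (0.623,−0.091). The heat sink is at (258,178), measured 42×26 mm, centre (0.436,−0.010), yaw 22.5°. The red screwdriver handle end at (222,185) is close to the left finger, so I'll measure the clearance.

```bash
python3 - <<'E'
from m2 import *
for f in('w11',): 
    c=load(f); pts.append(cloud(c).reshape(-1,3)); cols.append(c['img'].reshape(-1,3).astype(int))
a=np.radians(22.3); ex=np.array([np.cos(a),np.sin(a)]); ey=np.array([-np.sin(a),np.cos(a)])
for i in(0,1,2):
    p,c=sel(i,.34,.48,-.02,.12,.003,.06); p=p[(c[:,0]>100)&(c[:,1]<70)]
    q=p[:,:2]-[.4358,-.0096]; u,v=q@ex,q@ey
    for lo,hi in((-.03,-.02),(-.02,-.01),(-.01,0),(0,.01),(.01,.03)):
        k=(u>lo)&(u<hi)
        if k.sum()>2: print(i,lo,hi,k.sum(),'v',np.percentile(v[k],[2,98]).round(4),'z',np.percentile(p[k,2],[50,98]).round(4))
E
```

```text
0 -0.03 -0.02 3 v [0.0561 0.0608] z [0.021  0.0237]
0 -0.02 -0.01 17 v [0.034  0.0544] z [0.0143 0.0229]
0 -0.01 0 19 v [0.0358 0.0518] z [0.0131 0.0224]
1 -0.03 -0.02 26 v [0.043  0.0667] z [0.0195 0.0251]
1 -0.02 -0.01 25 v [0.0447 0.0622] z [0.0196 0.025 ]
1 -0.01 0 12 v [0.0458 0.0583] z [0.0198 0.0247]
2 -0.03 -0.02 180 v [0.0365 0.0641] z [0.0245 0.0267]
2 -0.02 -0.01 177 v [0.0346 0.0588] z [0.0241 0.027 ]
2 -0.01 0 35 v [0.0437 0.0544] z [0.0206 0.0248]
```

The handle starts 34–44 mm from the sink centre and is 26 mm tall. With the jaw at 36 mm and the grasp 6 mm further along the sink's +x, the fingers clear it.

Request:
arm_command([
  [5,0,-10],
  [0,0,-20],
  [0,0,-20],
  [0,0,-20],
  [0,0,-20],
  [0,0,-10],
  [0,0,0],
  [0,0,0],
], spin=[0,0,0,0,0,0,0,0], jaw=-0.2)

```text
time: 36.05
tool_pos: [0.4415, -0.0069, 0.2563]
tool_rot: [3.141, -0.0, 0.39]
contact_force: [-0.2, 0.0, 0.1]
opening: 0.0366
grip_force: 0.0
```

```bash
python3 - <<'E'
from binm import *
wr('w12'); print(tcp(),observe()['opening'])
x,y=.436,-.009
p,c=sel(2,x-.035,x+.035,y-.035,y+.03,.044,.055); rect(p,'hs top')
E
```

```text
(array([ 0.4415, -0.0068,  0.2567]), array([ 1.7996e+02, -5.0000e-02,  2.2370e+01])) 0.03681486439217654
hs top c 0.4357 -0.0093 size 0.0425 0.0259 yaw(long vs y) -67.3 z50/95 [0.0482 0.0493] 1412
```

Request:
arm_command([
  [0,0,-8],
  [0,0,-10],
  [0,0,-10],
  [0,0,-10],
  [0,0,-10],
  [0,0,-8],
  [0,0,-7],
  [0,0,0],
  [0,0,0],
], spin=[0,0,0,0,0,0,0,0,0])

```text
time: 37.0
tool_pos: [0.4411, -0.0067, 0.1932]
tool_rot: [-3.142, 0.0, 0.391]
contact_force: [0.2, 0.1, 0.7]
opening: 0.0366
grip_force: 0.0
```

Request:
arm_command([
  [0,0,0],
  [0,0,0],
  [0,0,0],
  [0,0,0],
  [0,0,0],
  [0,0,0],
  [0,0,0],
], spin=[0,0,0,0,0,0,0], jaw=-0.65, squeeze=15)

```text
time: 37.7
tool_pos: [0.4412, -0.0067, 0.1936]
tool_rot: [3.141, -0.001, 0.39]
contact_force: [0.7, -0.1, 5.7]
opening: 0.0256
grip_force: 15.0
```

Request:
arm_command([
  [0,0,3],
  [0,0,8],
  [0,0,15],
  [0,0,20],
  [0,0,25],
  [0,0,25],
  [0,0,25],
  [0,0,15],
  [0,0,4],
  [0,0,0],
], spin=[0,0,0,0,0,0,0,0,0,0])

```text
time: 38.7
tool_pos: [0.4409, -0.0067, 0.3336]
tool_rot: [3.141, -0.001, 0.391]
contact_force: [0.2, -0.1, -1.4]
opening: 0.0256
grip_force: 15.0
```

Request:
arm_command([
  [6,-8,0],
  [12,-12,0],
  [16,-17,0],
  [18,-19,0],
  [18,-19,0],
  [18,-19,0],
  [18,-19,0],
  [18,-19,0],
  [18,-19,0],
  [18,-19,0],
  [18,-19,0],
  [16,-17,0],
  [12,-12,0],
  [8,-10,0],
  [0,0,0],
  [0,0,0],
  [0,0,0],
], spin=[0,-2,-2,-2,-2,-2,-2,-2,-2,-2,-2,-2,-2,-2,-0.5,0,0])

```text
time: 40.4
tool_pos: [0.6547, -0.2344, 0.3325]
tool_rot: [-3.141, 0.001, -0.071]
contact_force: [0.1, 0.8, -0.4]
opening: 0.0258
grip_force: 15.0
```

```bash
python3 - <<'E'
from binm import *
binm('w13',.678,-.2365,.047)
p,c=sel(2,.6,.71,-.3,-.18,.15,.2); rect(p,'held')
E
```

```text
(array([ 0.6548, -0.2342,  0.3329]), array([-1.7998e+02,  5.0000e-02, -4.0700e+00])) 0.026350107301178365
bin black c 0.6763 -0.2383 size 0.1354 0.1232 yaw(long vs y) 85.2 z50/95 [0.028  0.0447] 2764
stock c 0.7143 -0.2417 size 0.1002 0.0436 yaw(long vs y) -5.2 z50/95 [0.0514 0.0526] 2102
side rims c 0.675 -0.2382 size 0.1323 0.1232 yaw(long vs y) 85.2 z50/95 [0.028  0.0296] 1836
back c 0.7423 -0.2435 size 0.1156 0.003 yaw(long vs y) -4.8 z50/95 [0.0444 0.0456] 409
held c 0.6492 -0.2337 size 0.0519 0.0411 yaw(long vs y) -3.6 z50/95 [0.1836 0.1902] 4514
```

View pics/w13.png

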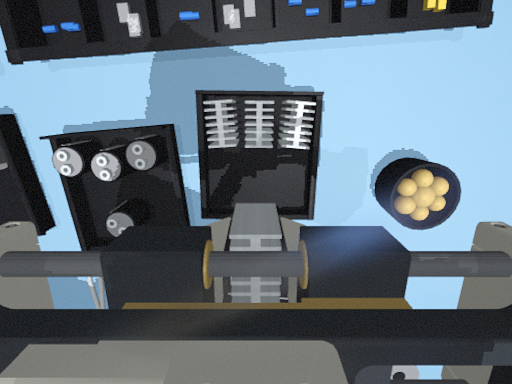

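The bin with three heat sinks is at (258,155), origin about (0.649,−0.236). The held sink at (256,250) is aligned. Lower.

Request:
arm_command([
  [-1,-2,-8],
  [0,0,-15],
  [0,0,-20],
  [0,0,-20],
  [0,0,-20],
  [0,0,-18],
  [0,0,-12],
  [0,0,-8],
  [0,0,-6],
  [0,0,-3],
  [0,0,-2],
  [0,0,-2],
  [0,0,-1],
  [0,0,0],
  [0,0,0],
], spin=[0,0,0,0,0,0,0,0,0,0,0,0,0,0,0])

```text
time: 41.95
tool_pos: [0.6541, -0.2367, 0.1985]
tool_rot: [3.141, -0.0, -0.072]
contact_force: [-0.6, 0.6, -0.0]
opening: 0.0262
grip_force: 15.0
```

Request:
arm_command([
  [0,0,-0.5],
  [0,0,-0.5],
  [0,0,0],
], spin=[0,0,0])

```text
time: 42.25
tool_pos: [0.654, -0.2367, 0.1972]
tool_rot: [3.142, 0.0, -0.072]
contact_force: [0.1, 0.0, -1.0]
opening: 0.0258
grip_force: 15.0
```

Request:
arm_command([
  [0,0,-0.5],
  [0,0,-0.5],
  [0,0,-0.5],
  [0,0,0],
], spin=[0,0,0,0])

```text
time: 42.65
tool_pos: [0.654, -0.2367, 0.1966]
tool_rot: [3.141, -0.0, -0.072]
contact_force: [-1.6, 1.3, 4.9]
opening: 0.026
grip_force: 15.0
```

Contact. Release, rise and check everything.

Request:
arm_command([
  [0,0,0],
  [0,0,0],
  [0,0,0],
  [0,0,0],
  [0,0,0],
  [0,0,0],
], spin=[0,0,0,0,0,0], jaw=-0.1)

```text
time: 43.25
tool_pos: [0.654, -0.2367, 0.1956]
tool_rot: [3.142, 0.0, -0.072]
contact_force: [-0.6, 0.1, 0.1]
opening: 0.0415
grip_force: 0.0
```

Request:
arm_command([
  [0,0,5],
  [0,0,10],
  [0,0,20],
  [0,0,30],
  [0,0,35],
  [0,0,35],
  [0,0,25],
  [0,0,5],
  [0,0,0],
], spin=[0,0,0,0,0,0,0,0,0])

```text
time: 44.15
tool_pos: [0.6539, -0.2366, 0.362]
tool_rot: [3.141, -0.002, -0.072]
contact_force: [-0.1, -0.3, -0.5]
opening: 0.0412
grip_force: 0.0
```

```bash
python3 - <<'E'
from binm import *
wr('w14'); print(tcp(),observe()['time'])
p,c=sel(2,.615,.683,-.28,-.19,.042,.075); rect(p,'placed hs')
c=shot('side','side9'); pts[1]=cloud(c).reshape(-1,3); cols[1]=c['img'].reshape(-1,3).astype(int)
p,c=sel(1,.3,.58,-.37,-.08,.018,.032);k=(c[:,1]>c[:,0]*1.3)&(c[:,1]>c[:,2]*1.2); rect(p[k],'board')
p,_=sel(1,.59,.65,.2,.3,.048,.075); rect(p,'cl'); p,_=sel(1,.59,.65,-.13,-.05,.042,.075); rect(p,'cs')
E
```

```text
(array([ 0.6538, -0.2366,  0.3602]), array([-1.7999e+02,  4.0000e-02, -4.1200e+00])) 44.2
placed hs c 0.6477 -0.2366 size 0.0418 0.0258 yaw(long vs y) 85.6 z50/95 [0.0508 0.0523] 748
board c 0.4379 -0.2275 size 0.119 0.0579 yaw(long vs y) -9.7 z50/95 [0.0251 0.028 ] 166
cl c 0.6187 0.2551 size 0.0444 0.0441 yaw(long vs y) -28.7 z50/95 [0.0567 0.0615] 261
cs c 0.6232 -0.087 size 0.0302 0.0256 yaw(long vs y) -85.5 z50/95 [0.0469 0.0525] 64
```

View pics/side9.png

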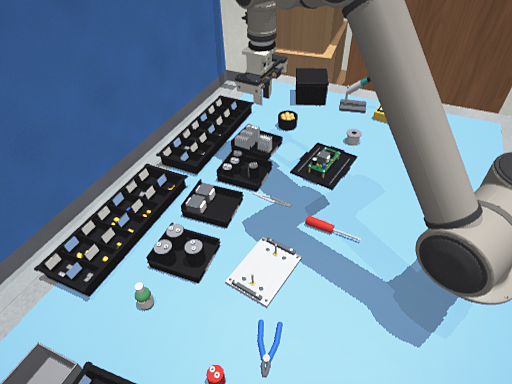

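The side view shows the board in the tray (323,160), the large cap in its bin (195,246), the small cap in its bin (253,166), the heat sink in its bin, and the red can still at (215,374). The arm is clear of everything.

```bash
python3 -c "
from cell import *
print(hand_in())"
```

```text
the job is handed in; nothing more can be done
None
```

The job is handed in, with no verdict returned: my last camera measurements show the board level on its feet within about 4 mm of the tray's middle, each left-over part upright and released on the front floor of its own bin, and the red can left alone, after about 44 s of the 125 s allowed.

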